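# Draw the spray pipe out of the fry trough and hold it up to drain

### The job

Take the long grey spray pipe out of the blue trough for cleaning: it is longer than the uncovered opening, so bring one end up first and draw it out on the slant, leaving the glass cover lying in its seat and the things around the trough where they are. Finish while holding the pipe in the gripper, wholly above the trough and touching nothing else, clearly slanting and with its lower end over the opening so that it drips back in.

Things in the scene. Friction and masses are not known exactly. Their poses are not given: they have to be found in the camera images.
- trough_centre (a point): Blue moulded fry trough, fixed to the bench. Inside 220 mm (its x) by 410 mm (its y, the long way), upright walls 12 mm thick, rim 124 mm above the bench. This point is the middle of the inner floor, 8 mm above the bench. A cross brace (26 mm wide along y, spanning x, from 110 to 118 mm above the bench) divides the top midway into two equal bays, one covered with glass, the other open; below the brace the trough is one space.
- opening_centre (a point): Centre of the open bay, at the top of the black plastic trim (fixed) that frames it, 124 mm above the bench. The clear opening is 220 mm (x) by 190 mm (y); same axes as the trough. It is at one or the other end of the trough: 108 mm from the trough's middle along its y axis, towards + or -.
- cover_centre (a point): Middle of the upper face of the loose cover glass that lies in the rebate over the other bay, 232 by 207 by 5 mm, 0.6 kg, upper face 123 mm above the bench, with a black rubber finger pad (50 by 14 mm, 8 mm high) in the middle. It must stay lying in its seat.
- pipe_centre (a point): Middle (on the axis) of the loose grey plastic spray pipe, about 160 g, lying on the trough's floor partly below the glass, roughly along the trough. Its x axis runs along the pipe. 330 mm long over all, 26 mm in diameter, with a cap 32 mm in diameter and 26 mm long at each end; the caps rest on the floor, so the axis lies 16 mm above it. The mass lies evenly about the middle. The part of it within the open bay can be reached from above.
- pipe_end_a (a point): Centre of the end face of the pipe at its +x end, 165 mm from the middle.
- pipe_end_b (a point): Centre of the end face of the pipe at its -x end, 165 mm from the middle.
- bucket: Bystander: yellow plastic pail, 120 mm across, 110 mm high, standing on the bench to the right. Origin at the centre of its underside.
- jar: Bystander: clear jar with a white lid, 72 mm across, 85 mm high, standing on the bench to the left. Origin at the centre of its underside.
- coupler: Bystander: grey pipe coupler, 42 mm across, 45 mm high, standing on end on the bench to the left. Origin at the centre of its underside.
- pipe: The spray pipe as a whole; origin 16 mm off its axis at the middle, x along the pipe (use pipe_centre for grasping).
- cover: The cover glass in its seat as a whole; origin at the centre of its underside.
- trough: The trough as a whole; origin at the centre of its underside.
- trim: The black trim round the opening as a whole; origin at the centre of its underside.

How it is judged:
By the outcome, as a careful person would: the job done as asked, in the order asked, and still so for the second after the job is handed in, while the arm keeps its last pose, push and grip.
It also fails if it takes over 42 s, if anything falls off the work surface, if the arm or the gripper's body presses on something with over 40 N, if the wrist force passes 120 N, or if a joint passes its speed limit or range.

### The arm

A 7-joint arm with a two-finger parallel gripper is mounted at the origin on the work surface. World frame = base frame: x ahead of the robot, y to its left, z up, the work surface at z = 0. Lengths are in mm, angles in rad, forces in N, time in s.
With the tool pointing down it reaches from about 400 to 875 mm from the base axis. Payload 4.4 kg.
Tool frame: the origin (TCP) lies midway between the tips of the shut fingers; the grasp point (between the pads) lies 19 mm behind it; x points along the fingers, z is the direction in which the jaws open and shut, and the axes are right-handed (so a half turn about x gives the same grasp; the last joint's range is limited). The gripper opens to 85 mm and grips with 20 to 120 N. Pads are 22 mm wide; open, the fingers measure 114 mm over their backs; the gripper's body (76 mm by 85 mm) begins 54 mm behind the grasp point. The pads swing forward as they close: fully open they stand 13 mm farther back than shut.
Start: joints at [1.044, 0.628, 0.038, 1.517, -0.027, 0.996, -0.02], TCP at [289.06, -582.204, 231.313] pointing down, gripper open.
Joint ranges: [-3.06, 3.06], [-0.37, 2.12], [-1.25, 1.32], [0.18, 2.47], [-1.1, 4.24], [0.23, 1.98], [-2.94, 2.94]. Speed limits (rad/s): [2.57, 2.57, 3.14, 3.14, 3.14, 3.14, 3.14].

### API

Orientations are given as [roll, pitch, yaw] about the fixed x, y, z axes, in that order (R = Rz(yaw) Ry(pitch) Rx(roll)).
In Python, from cell import ctrl gives the robot as it stands. The module is installed in compiled form; this text tells all that it offers.
- The arm moves only by the tool servo_tool, never from a script. Its argument "rows" is a list of rows, each an object of numbers: "dx", "dy", "dz": the shift along the tool's x, y, z in units of 750 mm (1.0 is 750 mm); "wx", "wy", "wz": the turn, a rotation vector about the tool's x, y, z in units of 6 degrees (1.0 is 6 degrees); "fingers": the closure, from 0 (fully open) to 1 (shut). In form: [{"dx": .., "dy": .., "dz": .., "wx": .., "wy": .., "wz": .., "fingers": ..}, ...]. A call has 1 to 5 rows; each row shifts and turns the commanded pose from where the row before left it, along the tool's axes as they then stand; what a row does not reach is not made up. A row lasts 1/8 s, in which the tool goes at most 62.5 mm and 10.7 degrees, less where a joint would pass 70% of its speed; a pose out of reach is approached as far as the arm can. A call with a number of a shift or a turn outside -1 to 1 is refused whole. A call with a gripper value outside its range is refused whole. The fingers move at their own pace and stop on an object; the grip force is fixed at half the most. Time passes only in rows, so rows that do not move let the fingers close. It gives the time, the measured TCP pose, the force and the opening at its end, in the units of the state.
- ctrl.read_state(): the state, without advancing time (a new reading comes with each control period).
- ctrl.get_image(name): name is "side" or "top" or "wrist"; returns the picture (400x640x3 uint8, red, green, blue); there is no depth.
- ctrl.camera_info(name): a dict with "fovy" (degrees; the focal length in pixels is half the picture's height over the tangent of half this angle, whatever the lens; pixels are square), "cx", "cy" (the principal point, pixels), "R" (3x3) and "t" (3): a world point X has camera coordinates R X + t. Camera axes: x right, y down, z forward; pixel columns grow to the right and rows downward; lengths in mm; the calibration is good to about 2 mm. A picture is of the moment at which its call begins: read the wrist's pose just before it. camera_info takes no time and is no camera call; for the wrist camera it gives the pose at the moment of the call.
- ctrl.finish_job(): hands the job in, once; it reports no verdict.
Trained networks look in the newest picture that a camera, given by its name, has taken for a name from the list of things; names that differ only in an ending like _2 or _b are one class to them, and where a whole thing is asked for, a point or a joint stands for the part that bears it (a point fixed in the world has none). Each returns a list of dicts, best first, with "conf" (0 to 1); they miss things now and then, are a little off and sometimes report something else, mostly with a low value. They report only what shows in the picture. A call takes as long as a camera call.
- ctrl.search_frame(label, camera): "extent" ([centre column, centre row, width, height] in pixels, round what is visible of it).
- ctrl.silhouettes(label, camera): "region" (400x640 bool, what is visible of it) and "extent" ([centre column, centre row, width, height] in pixels, round what is visible of it).
- ctrl.mark_of(label, camera): "point" ([column, row] in pixels: a listed point, or the origin of a listed thing).
The state is a dict: "clock": time; "qpos": joint angles; "qd": joint speeds; "tau": joint torques, N m; "eef_pos": TCP position; "tool_rot": TCP orientation; "force": force on the tool from outside, world axes, zero at the start; "torque": the same for the moment, N m; "width": finger opening in mm.
Only numpy, scipy, OpenCV 4.12 (cv2) and the standard library are available. Lean on these libraries where they do the work, as an engineer would, in place of code of your own. Each camera call takes 0.05 s, during which the arm holds its last target.

## Working session

There is one attempt and no reset: what is moved stays moved. The work goes in short steps, Python scripts to look and compute and a tool call to move; the robot and the scene stay as the last step left them, time stands still between calls to the robot, and variables do not carry over. Pictures are saved under pics/ and viewed, and the job is handed in when it is done.

Besides the shell and the picture viewer there is one more tool, called after "Request:" as name(argument=value, ...) on one line, values as JSON. servo_tool: Moves the arm, as the interface text tells. Its arguments: {"type":"object","properties":{"rows":{"type":"array"}},"required":["rows"]}

```bash
mkdir -p pics
cat > h.py <<'E'
import numpy as np, cv2
from cell import ctrl
from scipy.spatial.transform import Rotation as Ro
def cam(n):
    c=ctrl.camera_info(n); f=200/np.tan(np.radians(c['fovy'])/2)
    return f,c['cx'],c['cy'],np.array(c['R']),np.array(c['t'])
def proj(n,X):
    f,cx,cy,R,t=cam(n); p=R@np.array(X,float)+t
    return np.array([cx+f*p[0]/p[2],cy+f*p[1]/p[2]])
def back(n,px,z):
    f,cx,cy,R,t=cam(n); o=-R.T@t; d=R.T@np.array([(px[0]-cx)/f,(px[1]-cy)/f,1]); return o+d*(z-o[2])/d[2]
def save(n,fn):
    im=ctrl.get_image(n); cv2.imwrite('pics/'+fn,im[:,:,::-1]); return im
E
python3 - <<'E'
from h import *
s=ctrl.read_state();print({k:np.round(v,3) for k,v in s.items()})
save('side','s0.png');save('top','t0.png');save('wrist','w0.png')
Z=dict(trough_centre=8,opening_centre=124,cover_centre=123,pipe_centre=24,pipe_end_a=24,bucket=0,jar=0,coupler=0)
for n in ['top']:
  print(cam(n))
  for l,z in Z.items():
    for d in ctrl.mark_of(l,n)[:3]: print(n,l,round(d['conf'],2),np.round(d['point']),np.round(back(n,d['point'],z),1))
print(cam('side'))
for l in ['pipe_end_a','pipe_centre']:
    for d in ctrl.mark_of(l,'side')[:3]: print('side',l,round(d['conf'],2),np.round(d['point']),np.round(back('side',d['point'],24),1))
print(ctrl.read_state()['clock'])
E
```

```text
{'clock': np.float64(0.0), 'qpos': array([ 1.044,  0.629,  0.038,  1.518, -0.027,  0.996, -0.02 ]), 'qd': array([-0.   ,  0.001,  0.001, -0.001,  0.   , -0.   , -0.002]), 'tau': array([-1.0000e-03, -5.6340e+01,  1.2260e+00, -1.9344e+01,  1.1000e-02,
        1.1000e-02, -0.0000e+00]), 'eef_pos': array([ 288.815, -581.627,  230.401]), 'tool_rot': array([3.136, 1.569, 2.026]), 'force': array([-0.381, -0.315, -0.111]), 'torque': array([0.055, 0.011, 0.023]), 'width': np.float64(85.153)}
(np.float64(401.95735945907796), 324.0866595870043, 204.07481124884808, array([[-9.12143556e-02, -9.95831189e-01, -4.28420607e-04],
       [-9.71884338e-01,  8.91146773e-02, -2.17943588e-01],
       [ 2.17073201e-01, -1.94632086e-02, -9.75961274e-01]]), array([  22.47919951,  526.43105783, 1118.175997  ]))
top trough_centre 0.58 [330. 210.] [518.4 -41.8   8. ]
top cover_centre 0.66 [369. 202.] [ 507.8 -148.1  123. ]
top pipe_centre 0.98 [324. 211.] [511.4 -24.3  24. ]
top pipe_end_a 0.59 [272. 209.] [532.9 132.1  24. ]
top bucket 0.87 [459. 198.] [ 522.  -442.3    0. ]
top jar 0.95 [176. 207.] [572.  427.9   0. ]
top coupler 0.5 [190. 246.] [446.2 385.3   0. ]
top coupler 0.28 [458. 197.] [ 524.1 -439.8    0. ]
(np.float64(468.0578334103889), 316.48978149100657, 195.60566833825487, array([[-0.70795953, -0.70619113,  0.00934823],
       [-0.49148402,  0.48312293, -0.72459347],
       [ 0.50718514, -0.51757735, -0.68911314]]), array([ 372.73980526,  324.98552099, 1268.43254538]))
side pipe_end_a 0.66 [286. 233.] [525.1 134.5  24. ]
side pipe_end_a 0.52 [354. 171.] [ 573.2 -237.    24. ]
side pipe_centre 0.61 [328. 210.] [503.5 -29.6  24. ]
0.65
```

Run:
```python
import cv2
for n in ['t0','s0']:
    a=cv2.imread(f'pics/{n}.png')
    b=a[130:290,220:420] if n=='t0' else a[110:310,200:440]
    cv2.imwrite(f'pics/{n}c.png',cv2.resize(b,None,fx=3,fy=3,interpolation=cv2.INTER_CUBIC))
```

```text
(no output)
```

View pics/t0.png

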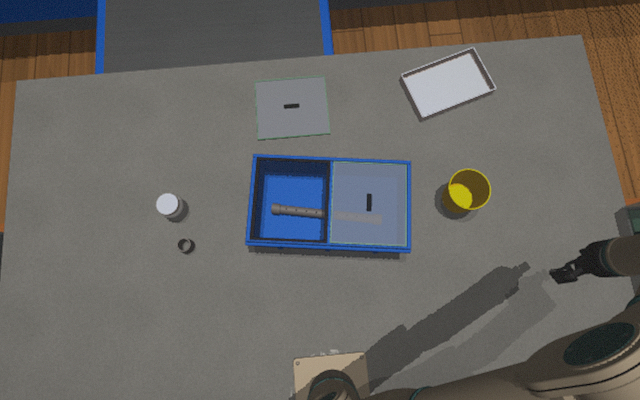

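View pics/t0c.png

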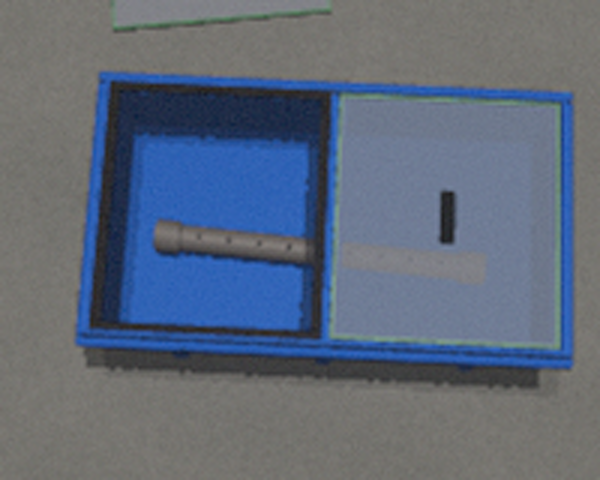

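View pics/s0c.png

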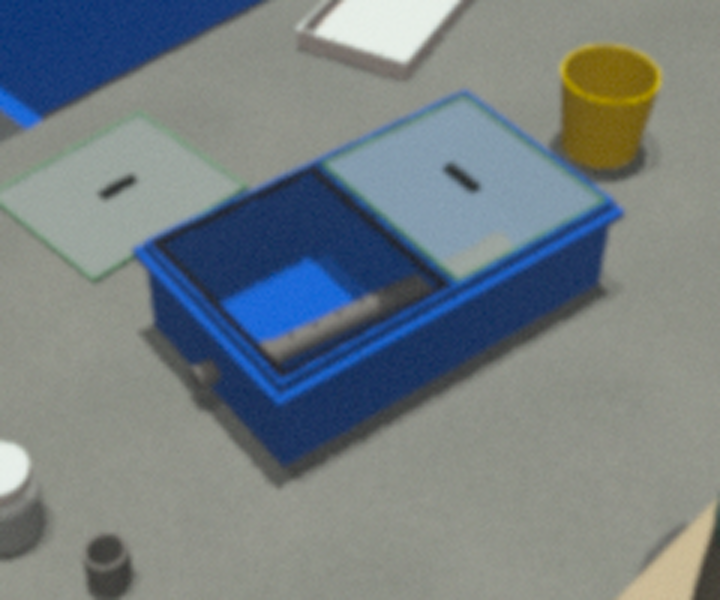

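View pics/s0.png

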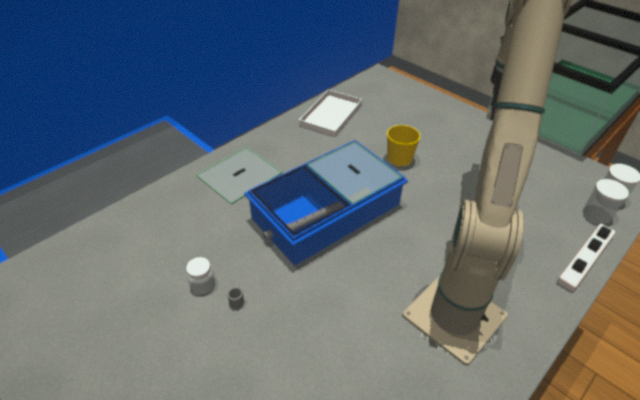

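Both views show the open bay on the left (+y). The visible pipe cap is at about (271,209) in the top image, and the far end shows through the glass at about (382,219). Next I'll fit the geometry.

```bash
cat >> h.py <<'E'
def fitcorners(n,pts,model,x0):
    from scipy.optimize import least_squares
    def r(p):
        c,s=np.cos(p[2]),np.sin(p[2])
        return np.concatenate([proj(n,[p[0]+c*m[0]-s*m[1],p[1]+s*m[0]+c*m[1],m[2]])-q for m,q in zip(model,pts)])
    o=least_squares(r,x0,x_scale=[100,100,.1]); return o.x,o.fun
def toolR():
    s=ctrl.read_state(); return np.array(s['eef_pos']),Ro.from_euler('xyz',s['tool_rot']).as_matrix()
E
python3 - <<'E'
from h import *
c=lambda x,y:np.array([220+x/3,130+y/3])
P=[c(101,73),c(571,93),c(78,345),c(572,367)]
for p in P: print(back('top',p,124).round(1))
x,f=fitcorners('top',P,[(122,217,124),(122,-217,124),(-122,217,124),(-122,-217,124)],[510,-40,-.05]);print(x,f.round(1))
print(back('top',c(153,237),24),back('top',c(487,268),24))
# side corners crop x3 offs 200,110
d=lambda x,y:np.array([200+x/3,110+y/3])
P=[d(137,250),d(465,92),d(280,402),d(622,212)]
x,f=fitcorners('side',P,[(122,217,124),(122,-217,124),(-122,217,124),(-122,-217,124)],[510,-40,-.05]);print(x,f.round(1))
p,R=toolR();print(R.round(3)); f,cx,cy,Rw,t=cam('wrist'); print('wristcam pos in tool',R.T@(-Rw.T@t-p),(Rw@R).round(2),f)
E
```

```text
[673.8 161.4 124. ]
[ 613.6 -278.4  124. ]
[418.2 195.7 124. ]
[ 358.1 -243.8  124. ]
[ 5.15050851e+02 -4.12133251e+01 -1.35524257e-01] [ 1.6  2.7 -1.7  2.5  1.9 -2.1 -1.8 -2.4]
[533.32800901 133.91015387  24.        ] [ 471.4589095  -195.36838151   24.        ]
[ 5.05694351e+02 -2.73039045e+01 -1.37730441e-01] [ 1.5  0.7  0.3  2.  -0.1 -1.1 -1.7 -0.3]
[[ 0.     0.896  0.445]
 [-0.     0.445 -0.896]
 [-1.     0.     0.   ]]
wristcam pos in tool [-141.88732114   71.33060422   -0.27273405] [[ 0.    0.    1.  ]
 [-0.28 -0.96  0.  ]
 [ 0.96 -0.28 -0.  ]] 278.87298452737804
```

```bash
cat >> h.py <<'E'
import json
def tR(yaw,tilt):
    """tool: y along horizontal dir at yaw (pipe a dir), x down; tilt>0 leans body towards -dir"""
    d=np.array([np.cos(yaw),np.sin(yaw),0]); x0=np.array([0,0,-1.]); z=np.cross(x0,d)
    R=np.column_stack([x0,d,z]); return R@Ro.from_rotvec([0,0,tilt]).as_matrix()
def rows(path,fing,start=None):
    """path: list of (pos,R,n)"""
    p,R=start or toolR(); out=[]
    for P,T,n in path:
        P=np.array(P,float)
        rv=Ro.from_matrix(R.T@T).as_rotvec(); p0=p.copy();R0=R.copy()
        for k in range(1,n+1):
            pt=p0+(P-p0)*k/n; Rt=R0@Ro.from_rotvec(rv*k/n).as_matrix()
            d=np.round(R.T@(pt-p)/750,4); w=np.round(np.degrees(Ro.from_matrix(R.T@Rt).as_rotvec())/6,2)
            out.append(dict(zip(['dx','dy','dz','wx','wy','wz'],[float(v) for v in [*d,*w]]),fingers=fing))
            p=p+R@d*750; R=R@Ro.from_rotvec(np.radians(w*6)).as_matrix()
    for i in range(0,len(out),5): print(json.dumps(out[i:i+5]))
    return p,R
E
python3 - <<'E'
from h import *
c=lambda x,y:np.array([220+x/3,130+y/3])
O=[c(120,93),c(320,97),c(100,324),c(312,334)];G=[c(341,97),c(562,103),c(333,338),c(558,345)]
M=[(110,203,124),(110,13,124),(-110,203,124),(-110,13,124)]
M2=[(116,1,123),(116,-206,123),(-116,1,123),(-116,-206,123)]
M2=[(116,-4.5,123),(116,-211.5,123),(-116,-4.5,123),(-116,-211.5,123)]
for P,m in((O,M),(G,M2)):
  x,f=fitcorners('top',P,m,[510,-40,-.05]);print(x.round(3),f.round(1))
rows([([525,60,330],tR(np.arctan2(.983,.185),0),14)],0)
E
```

```text
[ 5.17935e+02 -4.14880e+01 -1.30000e-01] [-0.3 -0.3  0.2  0.8  0.4  0.1 -0.2 -0.6]
[ 5.18747e+02 -4.25620e+01 -1.32000e-01] [-0.1 -1.1 -0.5 -0.3 -0.5  0.2  1.2  1. ]
[{"dx": -0.0094, "dy": 0.0473, "dz": -0.0448, "wx": -0.63, "wy": 0.0, "wz": -0.0, "fingers": 0}, {"dx": -0.0094, "dy": 0.0502, "dz": -0.0416, "wx": -0.63, "wy": 0.0, "wz": -0.0, "fingers": 0}, {"dx": -0.0094, "dy": 0.0528, "dz": -0.0381, "wx": -0.63, "wy": 0.0, "wz": -0.0, "fingers": 0}, {"dx": -0.0094, "dy": 0.0552, "dz": -0.0347, "wx": -0.63, "wy": 0.0, "wz": -0.0, "fingers": 0}, {"dx": -0.0094, "dy": 0.0574, "dz": -0.0308, "wx": -0.63, "wy": 0.0, "wz": -0.0, "fingers": 0}]
[{"dx": -0.0094, "dy": 0.0593, "dz": -0.0271, "wx": -0.63, "wy": 0.0, "wz": -0.0, "fingers": 0}, {"dx": -0.0094, "dy": 0.0609, "dz": -0.0231, "wx": -0.63, "wy": 0.0, "wz": 0.0, "fingers": 0}, {"dx": -0.0094, "dy": 0.0623, "dz": -0.019, "wx": -0.63, "wy": 0.0, "wz": 0.0, "fingers": 0}, {"dx": -0.0094, "dy": 0.0635, "dz": -0.0149, "wx": -0.63, "wy": 0.0, "wz": 0.0, "fingers": 0}, {"dx": -0.0094, "dy": 0.0642, "dz": -0.0106, "wx": -0.63, "wy": 0.0, "wz": 0.0, "fingers": 0}]
[{"dx": -0.0094, "dy": 0.0649, "dz": -0.0064, "wx": -0.63, "wy": 0.0, "wz": 0.0, "fingers": 0}, {"dx": -0.0094, "dy": 0.0651, "dz": -0.0021, "wx": -0.63, "wy": 0.0, "wz": 0.0, "fingers": 0}, {"dx": -0.0094, "dy": 0.0651, "dz": 0.0022, "wx": -0.63, "wy": 0.0, "wz": 0.0, "fingers": 0}, {"dx": -0.0094, "dy": 0.0649, "dz": 0.0065, "wx": -0.63, "wy": 0.0, "wz": 0.0, "fingers": 0}]
```

Request:
servo_tool(rows=[{"dx":-0.01,"dy":0.047,"dz":-0.045,"wx":-0.6},{"dx":-0.01,"dy":0.05,"dz":-0.042,"wx":-0.6},{"dx":-0.01,"dy":0.053,"dz":-0.038,"wx":-0.6},{"dx":-0.01,"dy":0.055,"dz":-0.035,"wx":-0.6},{"dx":-0.01,"dy":0.057,"dz":-0.031,"wx":-0.6}])

```text
schema error: expected keys dx, dy, dz, wx, wy, wz, fingers
```

Request:
servo_tool(rows=[{"dx":-0.01,"dy":0.059,"dz":-0.027,"wx":-0.6},{"dx":-0.01,"dy":0.061,"dz":-0.023,"wx":-0.6},{"dx":-0.01,"dy":0.062,"dz":-0.019,"wx":-0.6},{"dx":-0.01,"dy":0.063,"dz":-0.015,"wx":-0.6},{"dx":-0.01,"dy":0.064,"dz":-0.011,"wx":-0.6}])

```text
schema error: expected keys dx, dy, dz, wx, wy, wz, fingers
```

Run:
```python
from h import *
print(toolR()[0],ctrl.read_state()['clock'])
rows([([525,60,330],tR(np.arctan2(.983,.185),0),5)],0)
```

```text
[ 289.06815099 -582.21139611  231.33399728] 0.65
[{"dx": -0.0263, "dy": 0.1325, "dz": -0.1254, "wx": -1.76, "wy": 0.0, "wz": -0.0, "fingers": 0}, {"dx": -0.0263, "dy": 0.1533, "dz": -0.099, "wx": -1.77, "wy": 0.0, "wz": -0.0, "fingers": 0}, {"dx": -0.0263, "dy": 0.1688, "dz": -0.0691, "wx": -1.76, "wy": 0.0, "wz": -0.0, "fingers": 0}, {"dx": -0.0263, "dy": 0.1787, "dz": -0.0369, "wx": -1.77, "wy": 0.0, "wz": 0.0, "fingers": 0}, {"dx": -0.0264, "dy": 0.1824, "dz": -0.0034, "wx": -1.76, "wy": 0.0, "wz": 0.0, "fingers": 0}]
```

All keys are needed in every row.

Request:
servo_tool(rows=[{"dx":-0.01,"dy":0.047,"dz":-0.045,"wx":-0.6,"wy":0,"wz":0,"fingers":0},{"dx":-0.01,"dy":0.05,"dz":-0.042,"wx":-0.6,"wy":0,"wz":0,"fingers":0},{"dx":-0.01,"dy":0.053,"dz":-0.038,"wx":-0.6,"wy":0,"wz":0,"fingers":0},{"dx":-0.01,"dy":0.055,"dz":-0.035,"wx":-0.6,"wy":0,"wz":0,"fingers":0},{"dx":-0.01,"dy":0.057,"dz":-0.031,"wx":-0.6,"wy":0,"wz":0,"fingers":0}])

```text
clock: 1.27
eef_pos: [374.4, -351.7, 269.3]
tool_rot: [0.187, 1.57, -0.607]
force: [0.7, -0.5, -0.4]
width: 85.5
```

Request:
servo_tool(rows=[{"dx":-0.01,"dy":0.059,"dz":-0.027,"wx":-0.6,"wy":0,"wz":0,"fingers":0},{"dx":-0.01,"dy":0.061,"dz":-0.023,"wx":-0.6,"wy":0,"wz":0,"fingers":0},{"dx":-0.01,"dy":0.062,"dz":-0.019,"wx":-0.6,"wy":0,"wz":0,"fingers":0},{"dx":-0.01,"dy":0.063,"dz":-0.015,"wx":-0.6,"wy":0,"wz":0,"fingers":0},{"dx":-0.01,"dy":0.064,"dz":-0.011,"wx":-0.6,"wy":0,"wz":0,"fingers":0}])

```text
clock: 1.9
eef_pos: [462.8, -125.0, 306.9]
tool_rot: [0.043, 1.57, -0.437]
force: [0.9, -0.2, -0.2]
width: 85.6
```

Run:
```python
from h import *
print(toolR()[0],ctrl.read_state()['clock'])
rows([([525,60,330],tR(np.arctan2(.983,.185),0),5)],0)
```

```text
[ 462.84557786 -124.95254711  306.9181918 ] 1.9
[{"dx": -0.0062, "dy": 0.0514, "dz": -0.0081, "wx": -0.56, "wy": 0.0, "wz": 0.0, "fingers": 0}, {"dx": -0.0061, "dy": 0.0518, "dz": -0.005, "wx": -0.56, "wy": 0.0, "wz": 0.0, "fingers": 0}, {"dx": -0.0062, "dy": 0.052, "dz": -0.002, "wx": -0.56, "wy": 0.01, "wz": 0.0, "fingers": 0}, {"dx": -0.0061, "dy": 0.052, "dz": 0.0011, "wx": -0.56, "wy": -0.0, "wz": 0.0, "fingers": 0}, {"dx": -0.0062, "dy": 0.0519, "dz": 0.0041, "wx": -0.57, "wy": -0.0, "wz": 0.0, "fingers": 0}]
```

Request:
servo_tool(rows=[{"dx":-0.006,"dy":0.051,"dz":-0.008,"wx":-0.56,"wy":0,"wz":0,"fingers":0},{"dx":-0.006,"dy":0.052,"dz":-0.005,"wx":-0.56,"wy":0,"wz":0,"fingers":0},{"dx":-0.006,"dy":0.052,"dz":-0.002,"wx":-0.56,"wy":0,"wz":0,"fingers":0},{"dx":-0.006,"dy":0.052,"dz":0.001,"wx":-0.56,"wy":0,"wz":0,"fingers":0},{"dx":-0.006,"dy":0.05,"dz":0.004,"wx":-0.56,"wy":0,"wz":0,"fingers":0}])

```text
clock: 2.52
eef_pos: [524.7, 58.2, 329.2]
tool_rot: [0.086, 1.57, -0.101]
force: [0.4, -0.7, -0.0]
width: 85.3
```

Run:
```python
from h import *
s=ctrl.read_state();print(toolR()[0],s['clock'],np.round(s['qpos'],2))
save('wrist','w1.png')
for l in ['pipe_centre','pipe_end_a']:
    for d in ctrl.mark_of(l,'wrist')[:3]: print(l,round(d['conf'],2),np.round(d['point']),np.round(back('wrist',d['point'],24),1))
```

```text
[524.72668798  58.21922738 329.20096244] 2.525 [ 0.08  0.36 -0.35  1.71  0.14  1.09 -0.49]
pipe_centre 0.67 [312. 219.] [502.4 -24.1  24. ]
pipe_end_a 0.76 [315. 117.] [536.6 134.4  24. ]
```

View pics/w1.png

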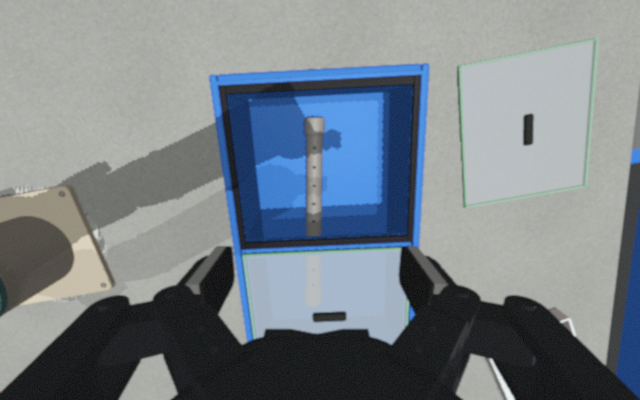

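Run:
```python
from h import *
im=cv2.imread('pics/w1.png')
cv2.imwrite('pics/w1c.png',cv2.resize(im[60:320,200:440],None,fx=2.3,fy=2.3,interpolation=cv2.INTER_CUBIC))
d=ctrl.silhouettes('pipe','wrist')
for s in d[:2]:
  print(s['conf'],s['extent'],s['region'].sum())
  for r in range(115,310,15):
    c=np.where(s['region'][r])[0]
    if len(c): print(r,c.min(),c.max(),back('wrist',((c.min()+c.max())/2,r),26).round(1))
O=[(228,87),(416,78),(237,249),(412,240)]
print([back('wrist',p,124).round() for p in O])
f=lambda u,v:np.array([518-.1305*u*-1*1+.9915*v, -42+.9915*u-.1305*v,124])
print([proj('wrist',f(u,v)).round() for u,v in((203,-110),(203,110),(13,-110),(13,110))])
```

```text
0.66 [316.0, 175.4, 20.2, 118.2] 1771
130 305 323 [531.7 113.4  26. ]
145 308 322 [528.9  90.7  26. ]
160 307 321 [522.9  67.9  26. ]
175 308 321 [519.2  43.9  26. ]
190 308 320 [513.7  19.5  26. ]
205 307 320 [508.   -5.6  26. ]
220 308 321 [504.7 -32.   26. ]
235 310 317 [497.8 -58.6  26. ]
0.59 [325.1, 294.3, 165.3, 98.2] 13132
250 286 401 [544.  -96.1  26. ]
265 243 399 [ 500.1 -117.6   26. ]
280 246 399 [ 497.2 -147.8   26. ]
295 248 405 [ 498.8 -179.9   26. ]
[array([444., 182., 124.]), array([659., 151., 124.]), array([400., -19., 124.]), array([636., -49., 124.])]
[array([223.,  96.]), array([412.,  85.]), array([244., 245.]), array([406., 237.])]
```

View pics/w1c.png

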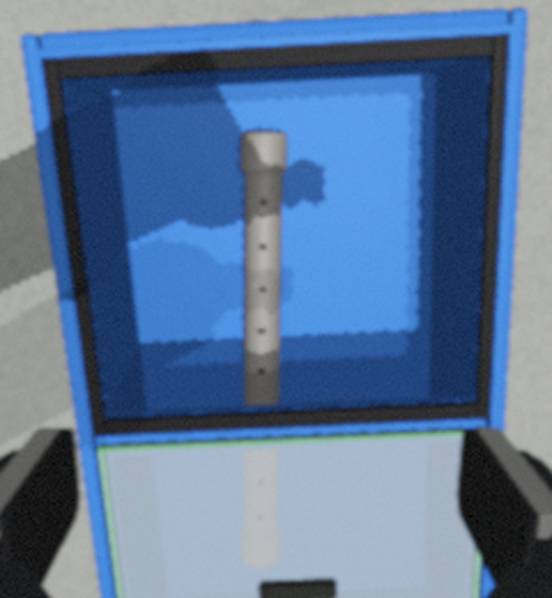

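```bash
cat > plan.py <<'E'
import numpy as np
# signed clearance by sampling obstacle & body points in (u,z)
def boxd(P,b):
    c=np.array([(b[0]+b[1])/2,(b[2]+b[3])/2]);h=np.array([(b[1]-b[0])/2,(b[3]-b[2])/2])
    q=np.abs(P-c)-h
    return np.linalg.norm(np.maximum(q,0),axis=-1)+np.minimum(q.max(-1),0)
OB=[(-300,300,-50,8),(203,217,0,124),(-217,-205,0,124),(-13,13,110,124),(-217,-4,118,131)]
def rect(a0,a1,b0,b1):
    A=np.linspace(a0,a1,60);B=np.linspace(b0,b1,40)
    return np.array([(a,b0) for a in A]+[(a,b1) for a in A]+[(a0,b) for b in B]+[(a1,b) for b in B])
A=85;B=-245
PIPE=rect(B,A,-16,16); BODY=rect(-44,44,60,260)
def clear(u,z,th,lean=0):
    def T(X,t):
        c,s=np.cos(t),np.sin(t); return X@np.array([[c,s],[-s,c]])+[u,z]
    p=T(PIPE,th);b=T(BODY,th-lean)
    return min(boxd(p,o).min() for o in OB),min(boxd(b,o).min() for o in OB)
if __name__=='__main__':
    for lean in (0,10):
      print('lean',lean);pu,pz=91,24
      for th in range(0,46,5):
        best=None
        for u in np.arange(pu-10,pu+40,5):
          for z in np.arange(pz-5,pz+60,5):
            c=clear(u,z,np.radians(th),np.radians(lean)); m=min(c)
            m=min(m,12)-.02*np.hypot(u-pu,z-pz)
            if best is None or m>best[0]: best=(m,u,z,c)
        print(th,best[1],best[2],np.round(best[3],1)); pu,pz=best[1],best[2]
E
python3 plan.py
```

```text
lean 0
0 91 39 [15. 34.]
5 91 59 [13.7 28.1]
10 91 79 [12.7 25.1]
15 91 99 [12.1 29.4]
20 126 124 [ 9.5 65.7]
25 146 139 [13.  84.7]
30 156 159 [13.2 99.1]
35 156 174 [ 12.4 103.6]
40 161 194 [ 14.8 115.9]
45 161 209 [ 16.4 121.7]
lean 10
0 91 39 [15.  45.3]
5 91 59 [13.7 39.4]
10 91 79 [12.7 37.2]
15 91 99 [12.1 42.4]
20 126 124 [ 9.5 78.5]
25 146 139 [13.  89.5]
30 156 159 [ 13.2 109. ]
35 156 174 [ 12.4 115.8]
40 161 194 [ 14.8 128. ]
45 161 209 [ 16.4 133.7]
```

Run:
```python
from h import *
rows([([517,40,150],tR(np.pi/2-.187,0),5)],0)
```

```text
[{"dx": 0.0477, "dy": -0.0049, "dz": -0.001, "wx": -0.0, "wy": -0.0, "wz": 0.0, "fingers": 0}, {"dx": 0.0477, "dy": -0.0049, "dz": -0.0011, "wx": -0.0, "wy": -0.0, "wz": 0.0, "fingers": 0}, {"dx": 0.0476, "dy": -0.0049, "dz": -0.001, "wx": -0.0, "wy": -0.0, "wz": 0.0, "fingers": 0}, {"dx": 0.0477, "dy": -0.0049, "dz": -0.0011, "wx": -0.0, "wy": -0.0, "wz": 0.0, "fingers": 0}, {"dx": 0.0477, "dy": -0.0049, "dz": -0.001, "wx": -0.0, "wy": -0.0, "wz": 0.0, "fingers": 0}]
```

Request:
servo_tool(rows=[{"dx":0.048,"dy":-0.005,"dz":-0.001,"wx":0,"wy":0,"wz":0,"fingers":0},{"dx":0.048,"dy":-0.005,"dz":-0.001,"wx":0,"wy":0,"wz":0,"fingers":0},{"dx":0.048,"dy":-0.005,"dz":-0.001,"wx":0,"wy":0,"wz":0,"fingers":0},{"dx":0.048,"dy":-0.005,"dz":-0.001,"wx":0,"wy":0,"wz":0,"fingers":0},{"dx":0.045,"dy":-0.005,"dz":-0.001,"wx":0,"wy":0,"wz":0,"fingers":0}])

```text
clock: 3.35
eef_pos: [516.7, 37.1, 150.0]
tool_rot: [-1.545, 1.57, -1.736]
force: [0.8, 0.4, 0.8]
width: 84.9
```

Run:
```python
from h import *
print(toolR()[0])
save('wrist','w2.png');save('top','t2.png')
a=cv2.imread('pics/t2.png')[130:290,220:420];cv2.imwrite('pics/t2c.png',cv2.resize(a,None,fx=3,fy=3))
d=ctrl.silhouettes('pipe','wrist')
for s in d[:1]:
  print(s['conf'],s['extent'],s['region'].sum())
  for r in range(0,400,20):
    c=np.where(s['region'][r])[0]
    if len(c): print(r,c.min(),c.max(),back('wrist',((c.min()+c.max())/2,r),26).round(1))
```

```text
[516.74445648  37.12854521 150.01976825]
0.96 [318.1, 195.3, 37.6, 214.0] 5667
100 300 334 [533.3 124.1  26. ]
120 303 331 [530.  107.1  26. ]
140 305 330 [527.1  89.4  26. ]
160 305 330 [523.6  71.1  26. ]
180 304 330 [519.4  52.1  26. ]
200 303 329 [514.7  32.4  26. ]
220 304 329 [511.2  11.6  26. ]
240 305 328 [507. -10.  26.]
260 305 328 [502.6 -32.5  26. ]
280 305 327 [497.6 -56.   26. ]
300 306 326 [492.8 -80.7  26. ]
```

View pics/w2.png

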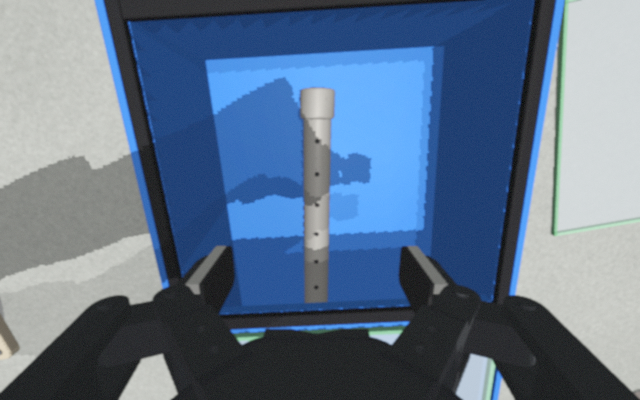

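View pics/t2c.png

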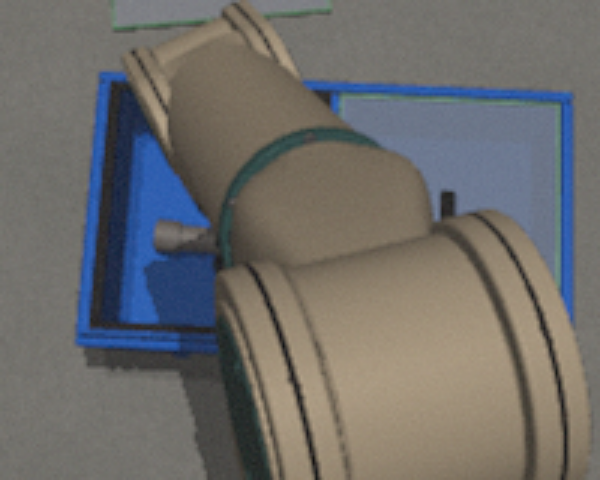

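Request:
servo_tool(rows=[{"dx":0.04,"dy":0.002,"dz":-0.0005,"wx":0,"wy":0,"wz":0,"fingers":0},{"dx":0.04,"dy":0.002,"dz":0,"wx":0,"wy":0,"wz":0,"fingers":0}])

```text
clock: 3.75
eef_pos: [519.3, 41.9, 92.5]
tool_rot: [0.205, 1.566, 0.015]
force: [0.1, -0.0, -1.0]
width: 85.2
```

Run:
```python
from h import *
s=ctrl.read_state();print(toolR()[0],s['force'],s['qpos'].round(2) if hasattr(s['qpos'],'round') else s['qpos'])
save('side','s3.png')
a=cv2.imread('pics/s3.png')[50:310,180:540];cv2.imwrite('pics/s3c.png',cv2.resize(a,None,fx=2.2,fy=2.2))
```

```text
[519.28529018  41.87557433  92.49151436] [ 0.13563552 -0.02490253 -0.97148221] [ 0.02  0.66 -0.23  2.    0.3   0.51 -0.61]
```

View pics/s3c.png

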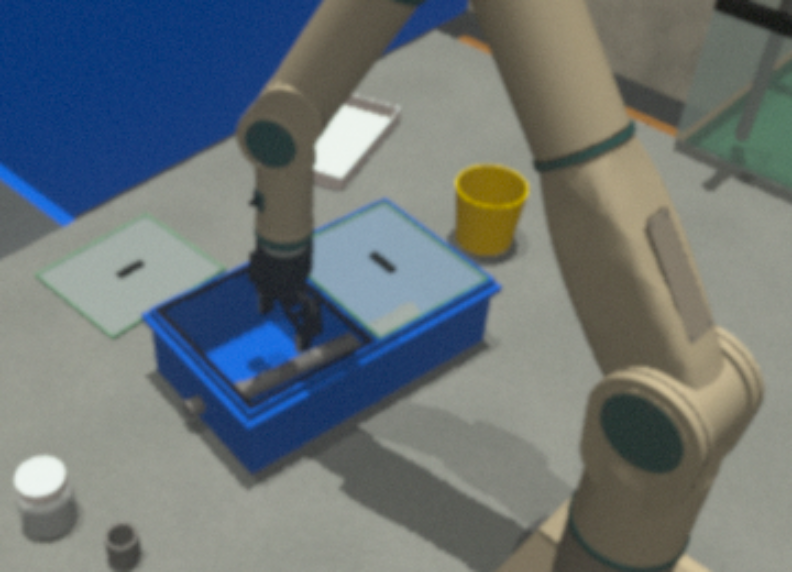

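Run:
```python
from h import *
p,R=toolR();print(p,R.round(3))
rows([([516.5,40,12],tR(np.pi/2-.192,0),3)],0)
```

```text
[516.84606742  41.9034586   89.12590539] [[-0.002  0.188  0.982]
 [-0.     0.982 -0.188]
 [-1.    -0.001 -0.002]]
[{"dx": 0.0343, "dy": -0.0008, "dz": 0.0001, "wx": 0.01, "wy": -0.0, "wz": 0.0, "fingers": 0}, {"dx": 0.0343, "dy": -0.0009, "dz": 0.0, "wx": 0.01, "wy": -0.01, "wz": 0.0, "fingers": 0}, {"dx": 0.0342, "dy": -0.0008, "dz": 0.0001, "wx": 0.01, "wy": -0.0, "wz": 0.01, "fingers": 0}]
```

Request:
servo_tool(rows=[{"dx":0.034,"dy":0,"dz":0,"wx":0,"wy":0,"wz":0,"fingers":0},{"dx":0.034,"dy":0,"dz":0,"wx":0,"wy":0,"wz":0,"fingers":0},{"dx":0.034,"dy":0,"dz":0,"wx":0,"wy":0,"wz":0,"fingers":0},{"dx":0,"dy":0,"dz":0,"wx":0,"wy":0,"wz":0,"fingers":0}])

```text
clock: 4.3
eef_pos: [517.5, 41.9, 14.9]
tool_rot: [-2.117, 1.57, -2.306]
force: [-0.0, -0.9, -0.1]
width: 85.3
```

Run:
```python
from h import *
s=ctrl.read_state();p,R=toolR();print(p,R.round(3),s['force'],s['qpos'],s['width'])
```

```text
[517.54692743  41.92203844  14.90743974] [[-0.001  0.188  0.982]
 [-0.001  0.982 -0.188]
 [-1.    -0.001 -0.   ]] [-0.03609    -0.90653393 -0.07901727] [-0.02884671  0.79820358 -0.16091359  2.02528358  0.3483919   0.34452844
 -0.66007176] 85.26829547519088
```

Request:
servo_tool(rows=[{"dx":0.001,"dy":0,"dz":0,"wx":0,"wy":0,"wz":0,"fingers":1},{"dx":0,"dy":0,"dz":0,"wx":0,"wy":0,"wz":0,"fingers":1},{"dx":0,"dy":0,"dz":0,"wx":0,"wy":0,"wz":0,"fingers":1},{"dx":0,"dy":0,"dz":0,"wx":0,"wy":0,"wz":0,"fingers":1},{"dx":0,"dy":0,"dz":0,"wx":0,"wy":0,"wz":0,"fingers":1}])

```text
clock: 4.92
eef_pos: [517.7, 42.3, 14.8]
tool_rot: [0.129, 1.57, -0.06]
force: [-1.5, 1.0, 7.6]
width: 23.7
```

Request:
servo_tool(rows=[{"dx":0,"dy":0,"dz":0,"wx":0,"wy":0,"wz":0,"fingers":1},{"dx":0,"dy":0,"dz":0,"wx":0,"wy":0,"wz":0,"fingers":1},{"dx":0,"dy":0,"dz":0,"wx":0,"wy":0,"wz":0,"fingers":1}])

```text
clock: 5.3
eef_pos: [517.7, 42.3, 14.8]
tool_rot: [0.073, 1.57, -0.115]
force: [-0.1, 0.7, 7.2]
width: 24.3
```

Run:
```python
from h import *
s=ctrl.read_state();p,R=toolR();print(p,s['force'],s['qpos'],s['width'])
save('wrist','w4.png')
```

```text
[517.72161913  42.29787245  14.81300663] [-0.07002953  0.70323159  7.19161181] [-0.02955521  0.79811562 -0.16049706  2.02634704  0.34927292  0.3417696
 -0.66123177] 24.291581858415853
```

View pics/w4.png

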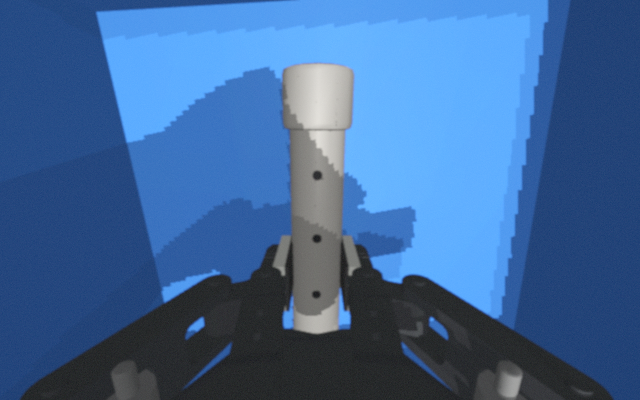

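```bash
cat > p2.py <<'E'
import plan,numpy as np
plan.PIPE=plan.rect(-237,93,-16,16); plan.BODY=plan.rect(-44,44,55,260)
W=[(0,82,24),(5,82,48),(10,83,70),(15,88,92),(20,108,116),(25,130,136),(30,142,156),(35,146,173),(40,150,192),(40,200,255),(40,262,310)]
for a,b in zip(W,W[1:]):
    for k in np.linspace(0,1,5):
        th,u,z=np.array(a)+(np.array(b)-a)*k
        print(round(th),u.round(),z.round(),np.round(plan.clear(u,z,np.radians(th)),1))
E
python3 p2.py
```

```text
0 82.0 24.0 [ 0. 25.]
1 82.0 30.0 [ 0.8 23. ]
2 82.0 36.0 [ 1.7 21.1]
4 82.0 42.0 [ 2.5 19.5]
5 82.0 48.0 [ 3.4 18.1]
5 82.0 48.0 [ 3.4 18.1]
6 82.0 54.0 [ 3.8 17.2]
8 82.0 59.0 [ 4.2 16.6]
9 83.0 64.0 [ 4.6 15.9]
10 83.0 70.0 [ 5.1 15.6]
10 83.0 70.0 [ 5.1 15.6]
11 84.0 76.0 [ 5.6 16.5]
12 86.0 81.0 [ 6.1 17.7]
14 87.0 86.0 [ 6.6 18.8]
15 88.0 92.0 [ 7.2 20.7]
15 88.0 92.0 [ 7.2 20.7]
16 93.0 98.0 [ 8.3 26.7]
18 98.0 104.0 [ 9.5 32.7]
19 103.0 110.0 [ 6.8 38.9]
20 108.0 116.0 [ 9.  45.1]
20 108.0 116.0 [ 9.  45.1]
21 114.0 121.0 [10.2 51.1]
22 119.0 126.0 [ 9.9 57.1]
24 124.0 131.0 [ 9.9 63.1]
25 130.0 136.0 [10.2 69.1]
25 130.0 136.0 [10.2 69.1]
26 133.0 141.0 [ 9.4 73.2]
28 136.0 146.0 [ 8.9 77.3]
29 139.0 151.0 [ 8.7 81.5]
30 142.0 156.0 [ 8.8 85.7]
30 142.0 156.0 [ 8.8 85.7]
31 143.0 160.0 [ 8.5 87.9]
32 144.0 164.0 [ 8.7 90.2]
34 145.0 169.0 [ 8.5 92.6]
35 146.0 173.0 [ 9.  94.9]
35 146.0 173.0 [ 9.  94.9]
36 147.0 178.0 [ 8.6 97.7]
38 148.0 182.0 [  8.9 100.6]
39 149.0 187.0 [  9.  103.5]
40 150.0 192.0 [  9.3 106.4]
40 150.0 192.0 [  9.3 106.4]
40 162.0 208.0 [  5.5 126.5]
40 175.0 224.0 [  1.4 146.6]
40 188.0 239.0 [ -0.2 154.3]
40 200.0 255.0 [ -4.8 161.8]
40 200.0 255.0 [ -4.8 161.8]
40 216.0 269.0 [ 11.6 168.4]
40 231.0 282.0 [ 32.  177.2]
40 246.0 296.0 [ 52.6 187.8]
40 262.0 310.0 [ 73.3 200.1]
```

```bash
cat > p3.py <<'E'
from h import *
import sys
PSI=np.pi/2-.188; D=np.array([np.cos(PSI),np.sin(PSI),0])
G0=np.array([517.7,42.3,0])
def pose(th,u,z):
    R=tR(PSI,np.radians(th)); return G0+(u-82)*D+[0,0,z]+9*R[:,0],R
def go(W,n): return rows([(*pose(*w),n) for w in W],1)
E
python3 - <<'E'
from p3 import *
import plan
plan.PIPE=plan.rect(-237,93,-16,16)
W=[(40,150,192),(40,190,225),(40,225,254),(40,255,300)]
for a,b in zip(W,W[1:]):
    for k in np.linspace(0,1,5):
        th,u,z=np.array(a)+(np.array(b)-a)*k
        print(u.round(),z.round(),np.round(plan.clear(u,z,np.radians(th)),1)[0])
go([(5,82,48),(10,83,70),(15,88,92)],3)
E
```

```text
150.0 192.0 9.3
160.0 200.0 9.4
170.0 208.0 9.8
180.0 217.0 9.7
190.0 225.0 9.7
190.0 225.0 9.7
199.0 232.0 9.8
208.0 240.0 9.9
216.0 247.0 11.9
225.0 254.0 20.2
225.0 254.0 20.2
232.0 266.0 27.7
240.0 277.0 37.5
248.0 288.0 49.2
255.0 300.0 61.7
[{"dx": -0.0108, "dy": 0.0003, "dz": -0.0, "wx": -0.0, "wy": 0.0, "wz": 0.28, "fingers": 1}, {"dx": -0.0107, "dy": 0.0007, "dz": -0.0, "wx": -0.0, "wy": 0.01, "wz": 0.27, "fingers": 1}, {"dx": -0.0107, "dy": 0.001, "dz": -0.0001, "wx": -0.01, "wy": 0.0, "wz": 0.28, "fingers": 1}, {"dx": -0.0097, "dy": 0.0016, "dz": 0.0, "wx": 0.0, "wy": 0.0, "wz": 0.28, "fingers": 1}, {"dx": -0.0097, "dy": 0.0019, "dz": 0.0, "wx": 0.0, "wy": 0.0, "wz": 0.28, "fingers": 1}]
[{"dx": -0.0096, "dy": 0.0022, "dz": 0.0, "wx": 0.0, "wy": 0.0, "wz": 0.28, "fingers": 1}, {"dx": -0.0093, "dy": 0.0042, "dz": 0.0, "wx": 0.0, "wy": 0.0, "wz": 0.28, "fingers": 1}, {"dx": -0.0091, "dy": 0.0046, "dz": 0.0, "wx": 0.0, "wy": 0.0, "wz": 0.27, "fingers": 1}, {"dx": -0.009, "dy": 0.0047, "dz": 0.0001, "wx": 0.0, "wy": 0.0, "wz": 0.28, "fingers": 1}]
```

Request:
servo_tool(rows=[{"dx":-0.011,"dy":0.0003,"dz":0,"wx":0,"wy":0,"wz":0.28,"fingers":1},{"dx":-0.011,"dy":0.0007,"dz":0,"wx":0,"wy":0,"wz":0.28,"fingers":1},{"dx":-0.0107,"dy":0.001,"dz":0,"wx":0,"wy":0,"wz":0.28,"fingers":1},{"dx":-0.0097,"dy":0.0016,"dz":0,"wx":0,"wy":0,"wz":0.28,"fingers":1},{"dx":-0.0097,"dy":0.002,"dz":0,"wx":0,"wy":0,"wz":0.28,"fingers":1}])

```text
clock: 5.98
eef_pos: [517.5, 44.1, 53.4]
tool_rot: [1.573, 1.424, 1.384]
force: [-0.7, -0.2, -2.1]
width: 24.0
```

Run:
```python
from p3 import *
s=ctrl.read_state();print(toolR()[0],s['force'],s['torque'],np.round(s['qpos'],2),s['width'])
save('wrist','w5.png')
save('side','s5.png')
a=cv2.imread('pics/s5.png')[110:310,200:440];b=cv2.imread('pics/w5.png');cv2.imwrite('pics/c5.png',np.hstack([cv2.resize(a,(400,333)),cv2.resize(b,(400,333))]))
go([(10,83,70),(15,88,92)],3)
```

```text
[517.52927764  44.08668412  53.42881272] [-0.6545704  -0.20270005 -2.08028114] [-0.11503421  0.06390093  0.05958017] [ 0.2   0.75 -0.36  2.04  0.29  0.36 -0.53] 23.98992250562403
[{"dx": -0.0032, "dy": 0.0013, "dz": 0.0, "wx": -0.01, "wy": 0.0, "wz": 0.09, "fingers": 1}, {"dx": -0.0032, "dy": 0.0013, "dz": 0.0, "wx": -0.01, "wy": 0.01, "wz": 0.09, "fingers": 1}, {"dx": -0.0032, "dy": 0.0013, "dz": 0.0, "wx": -0.0, "wy": -0.0, "wz": 0.09, "fingers": 1}, {"dx": -0.0093, "dy": 0.0042, "dz": -0.0, "wx": -0.0, "wy": -0.0, "wz": 0.28, "fingers": 1}, {"dx": -0.0091, "dy": 0.0045, "dz": -0.0, "wx": -0.0, "wy": -0.0, "wz": 0.27, "fingers": 1}]
[{"dx": -0.009, "dy": 0.0048, "dz": -0.0, "wx": -0.0, "wy": -0.0, "wz": 0.28, "fingers": 1}]
```

View pics/c5.png

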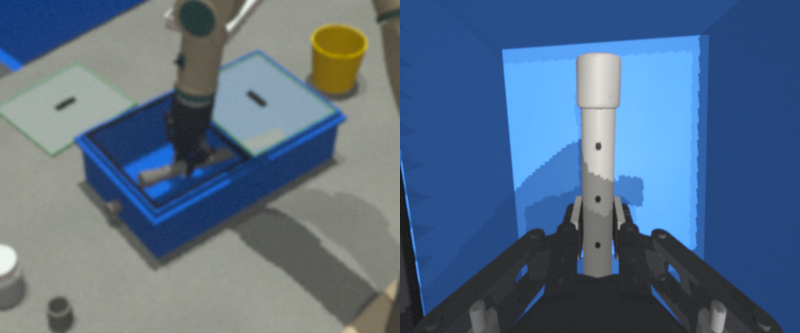

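The pipe has not turned in the grip: the cap is at the same wrist-image row (~65) and the force of about 2 N matches its weight. I'll continue the tilt.

Request:
servo_tool(rows=[{"dx":-0.0097,"dy":0.003,"dz":0,"wx":0,"wy":0,"wz":0.28,"fingers":1},{"dx":-0.0093,"dy":0.004,"dz":0,"wx":0,"wy":0,"wz":0.28,"fingers":1},{"dx":-0.0091,"dy":0.0045,"dz":0,"wx":0,"wy":0,"wz":0.28,"fingers":1},{"dx":-0.009,"dy":0.0048,"dz":0,"wx":0,"wy":0,"wz":0.28,"fingers":1}])

```text
clock: 6.58
eef_pos: [518.7, 51.0, 82.8]
tool_rot: [1.573, 1.307, 1.385]
force: [0.4, -0.4, -1.4]
width: 24.1
```

Run:
```python
from p3 import *
s=ctrl.read_state();print(toolR()[0],s['force'],s['torque'],np.round(s['qpos'],2),s['width'])
print(pose(15,88,92)[0])
go([(20,108,116),(25,132,137),(30,148,157)],3)
```

```text
[518.71935001  51.03460209  82.77582521] [ 0.39351247 -0.42836976 -1.38571114] [-0.2489976   0.05470501  0.0420825 ] [ 0.37  0.73 -0.53  2.04  0.23  0.39 -0.43] 24.080668628538007
[519.25671379  50.48260779  83.30666756]
[{"dx": -0.0083, "dy": 0.0116, "dz": 0.0003, "wx": -0.0, "wy": -0.0, "wz": 0.27, "fingers": 1}, {"dx": -0.0079, "dy": 0.0118, "dz": 0.0002, "wx": -0.0, "wy": -0.0, "wz": 0.27, "fingers": 1}, {"dx": -0.0076, "dy": 0.012, "dz": 0.0003, "wx": -0.0, "wy": -0.0, "wz": 0.27, "fingers": 1}, {"dx": -0.0051, "dy": 0.0136, "dz": 0.0, "wx": -0.0, "wy": -0.0, "wz": 0.28, "fingers": 1}, {"dx": -0.0048, "dy": 0.0137, "dz": 0.0, "wx": -0.0, "wy": -0.0, "wz": 0.28, "fingers": 1}]
[{"dx": -0.0043, "dy": 0.0138, "dz": 0.0, "wx": -0.0, "wy": -0.0, "wz": 0.28, "fingers": 1}, {"dx": -0.0051, "dy": 0.0106, "dz": -0.0, "wx": -0.0, "wy": -0.0, "wz": 0.28, "fingers": 1}, {"dx": -0.0047, "dy": 0.0107, "dz": -0.0, "wx": -0.0, "wy": -0.0, "wz": 0.27, "fingers": 1}, {"dx": -0.0045, "dy": 0.0108, "dz": -0.0, "wx": -0.0, "wy": -0.0, "wz": 0.28, "fingers": 1}]
```

Request:
servo_tool(rows=[{"dx":-0.0083,"dy":0.0116,"dz":0.0003,"wx":0,"wy":0,"wz":0.27,"fingers":1},{"dx":-0.008,"dy":0.0118,"dz":0.0002,"wx":0,"wy":0,"wz":0.27,"fingers":1},{"dx":-0.0076,"dy":0.012,"dz":0.0003,"wx":0,"wy":0,"wz":0.27,"fingers":1},{"dx":-0.005,"dy":0.0136,"dz":0,"wx":0,"wy":0,"wz":0.28,"fingers":1},{"dx":-0.0048,"dy":0.0137,"dz":0,"wx":0,"wy":0,"wz":0.28,"fingers":1}])

```text
clock: 7.2
eef_pos: [526.4, 87.5, 122.1]
tool_rot: [1.571, 1.162, 1.383]
force: [-0.0, -0.3, -2.0]
width: 23.7
```

Run:
```python
from p3 import *
s=ctrl.read_state();print(toolR()[0],s['force'],s['torque'],np.round(s['qpos'],2),s['width'],s['clock'])
save('wrist','w6.png')
save('side','s6.png')
a=cv2.imread('pics/s6.png')[110:310,200:440];b=cv2.imread('pics/w6.png');cv2.imwrite('pics/c6.png',np.hstack([cv2.resize(a,(400,333)),cv2.resize(b,(400,333))]))
go([(30,148,157)],4)
go([(40,165,195)],5,) if 0 else None
```

```text
[526.4485379   87.46428486 122.10627006] [-0.03731788 -0.30898846 -2.00632523] [-0.42183851  0.11377681  0.00406466] [ 0.51  0.74 -0.72  2.03  0.15  0.41 -0.36] 23.691079706613053 7.2
[{"dx": -0.005, "dy": 0.0111, "dz": -0.0002, "wx": -0.0, "wy": 0.0, "wz": 0.27, "fingers": 1}, {"dx": -0.0047, "dy": 0.0112, "dz": -0.0001, "wx": -0.0, "wy": 0.0, "wz": 0.28, "fingers": 1}, {"dx": -0.0043, "dy": 0.0114, "dz": -0.0002, "wx": -0.0, "wy": 0.0, "wz": 0.27, "fingers": 1}, {"dx": -0.0041, "dy": 0.0115, "dz": -0.0001, "wx": -0.0, "wy": 0.01, "wz": 0.27, "fingers": 1}]
```

View pics/c6.png

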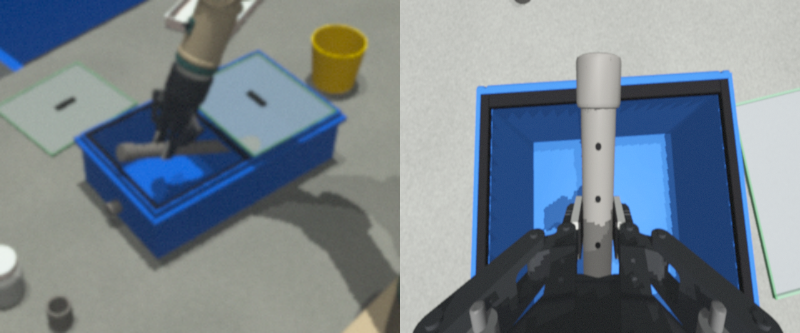

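Request:
servo_tool(rows=[{"dx":-0.005,"dy":0.0111,"dz":0,"wx":0,"wy":0,"wz":0.27,"fingers":1},{"dx":-0.0047,"dy":0.0112,"dz":0,"wx":0,"wy":0,"wz":0.28,"fingers":1},{"dx":-0.0043,"dy":0.0114,"dz":0,"wx":0,"wy":0,"wz":0.27,"fingers":1},{"dx":-0.0041,"dy":0.0115,"dz":0,"wx":0,"wy":0,"wz":0.27,"fingers":1}])

```text
clock: 7.8
eef_pos: [531.2, 111.4, 149.3]
tool_rot: [1.571, 1.047, 1.382]
force: [-0.6, 0.6, -2.5]
width: 23.9
```

Run:
```python
from p3 import *
import plan
s=ctrl.read_state();print(toolR()[0],pose(30,148,157)[0],s['force'],np.round(s['qpos'],2),s['width'],s['clock'])
plan.PIPE=plan.rect(-237,93,-16,16)
W=[(30,148,157),(35,170,182),(35,225,223),(35,262,255),(35,275,290)]
for a,b in zip(W,W[1:]):
    for k in np.linspace(0,1,5):
        th,u,z=np.array(a)+(np.array(b)-a)*k
        print(u.round(),z.round(),np.round(plan.clear(u,z,np.radians(th)),1)[0])
go(W[1:],5)
```

```text
[531.19837891 111.36698376 149.26553894] [530.87606296 111.5577892  149.20577137] [-0.5781664   0.60082277 -2.47946079] [ 0.61  0.77 -0.85  2.03  0.09  0.42 -0.31] 23.919969885825545 7.8
148.0 157.0 10.9
154.0 163.0 11.4
159.0 170.0 12.4
164.0 176.0 13.6
170.0 182.0 15.1
170.0 182.0 15.1
184.0 192.0 14.6
198.0 202.0 14.1
211.0 213.0 13.6
225.0 223.0 13.1
225.0 223.0 13.1
234.0 231.0 18.0
244.0 239.0 27.2
253.0 247.0 36.4
262.0 255.0 46.4
262.0 255.0 46.4
265.0 264.0 51.8
268.0 272.0 58.2
272.0 281.0 65.2
275.0 290.0 72.8
[{"dx": -0.0028, "dy": 0.0086, "dz": -0.0001, "wx": -0.0, "wy": 0.0, "wz": 0.17, "fingers": 1}, {"dx": -0.0027, "dy": 0.0087, "dz": -0.0001, "wx": -0.0, "wy": 0.0, "wz": 0.16, "fingers": 1}, {"dx": -0.0025, "dy": 0.0088, "dz": -0.0001, "wx": -0.0, "wy": 0.0, "wz": 0.17, "fingers": 1}, {"dx": -0.0024, "dy": 0.0088, "dz": -0.0001, "wx": -0.0, "wy": 0.0, "wz": 0.17, "fingers": 1}, {"dx": -0.0022, "dy": 0.0088, "dz": -0.0001, "wx": -0.01, "wy": 0.0, "wz": 0.17, "fingers": 1}]
[{"dx": -0.0005, "dy": 0.0183, "dz": 0.0, "wx": 0.0, "wy": 0.0, "wz": -0.0, "fingers": 1}, {"dx"
[... 560 characters left out ...]
 0.0129, "dz": -0.0, "wx": 0.0, "wy": 0.0, "wz": -0.0, "fingers": 1}, {"dx": -0.0013, "dy": 0.013, "dz": -0.0, "wx": 0.0, "wy": 0.0, "wz": -0.0, "fingers": 1}, {"dx": -0.0014, "dy": 0.013, "dz": -0.0, "wx": 0.0, "wy": 0.0, "wz": -0.0, "fingers": 1}]
[{"dx": -0.0056, "dy": 0.0082, "dz": 0.0, "wx": 0.0, "wy": 0.0, "wz": -0.0, "fingers": 1}, {"dx": -0.0057, "dy": 0.0082, "dz": 0.0, "wx": 0.0, "wy": 0.0, "wz": -0.0, "fingers": 1}, {"dx": -0.0056, "dy": 0.0082, "dz": 0.0, "wx": 0.0, "wy": 0.0, "wz": -0.0, "fingers": 1}, {"dx": -0.0057, "dy": 0.0082, "dz": 0.0, "wx": 0.0, "wy": 0.0, "wz": -0.0, "fingers": 1}, {"dx": -0.0056, "dy": 0.0082, "dz": 0.0, "wx": 0.0, "wy": 0.0, "wz": -0.0, "fingers": 1}]
```

Request:
servo_tool(rows=[{"dx":-0.0028,"dy":0.0087,"dz":0,"wx":0,"wy":0,"wz":0.17,"fingers":1},{"dx":-0.0027,"dy":0.0087,"dz":0,"wx":0,"wy":0,"wz":0.17,"fingers":1},{"dx":-0.0025,"dy":0.0088,"dz":0,"wx":0,"wy":0,"wz":0.17,"fingers":1},{"dx":-0.0024,"dy":0.0088,"dz":0,"wx":0,"wy":0,"wz":0.17,"fingers":1},{"dx":-0.0022,"dy":0.0088,"dz":0,"wx":0,"wy":0,"wz":0.17,"fingers":1}])

```text
clock: 8.43
eef_pos: [535.4, 133.9, 174.5]
tool_rot: [1.571, 0.959, 1.382]
force: [0.2, 0.6, -2.2]
width: 23.7
```

Request:
servo_tool(rows=[{"dx":-0.0005,"dy":0.0183,"dz":0,"wx":0,"wy":0,"wz":0,"fingers":1},{"dx":-0.0005,"dy":0.0183,"dz":0,"wx":0,"wy":0,"wz":0,"fingers":1},{"dx":-0.0005,"dy":0.0183,"dz":0,"wx":0,"wy":0,"wz":0,"fingers":1}])

```text
clock: 8.8
eef_pos: [541.7, 167.4, 199.7]
tool_rot: [1.57, 0.96, 1.382]
force: [0.2, -0.4, -2.4]
width: 23.9
```

Run:
```python
from p3 import *
s=ctrl.read_state();print(toolR()[0],s['force'],s['torque'],np.round(s['qpos'],2),s['width'],s['clock'])
save('wrist','w7.png')
save('side','s7.png')
a=cv2.imread('pics/s7.png')[110:310,200:440];b=cv2.imread('pics/w7.png');cv2.imwrite('pics/c7.png',np.hstack([cv2.resize(a,(400,333)),cv2.resize(b,(400,333))]))
W=[(35,170,182),(35,225,223),(35,262,255),(35,275,290)]
go(W[1:2],2);go(W[2:],5,)
```

```text
[541.68578655 167.44981306 199.65601511] [ 0.16350194 -0.42686657 -2.35849194] [-0.69384152  0.16007634 -0.04413085] [ 0.61  0.74 -0.95  1.99  0.02  0.44 -0.34] 23.869865103315803 8.8
[{"dx": -0.0008, "dy": 0.0166, "dz": -0.0001, "wx": 0.02, "wy": 0.0, "wz": -0.0, "fingers": 1}, {"dx": -0.0007, "dy": 0.0165, "dz": -0.0001, "wx": 0.01, "wy": 0.01, "wz": -0.01, "fingers": 1}]
[{"dx": -0.0016, "dy": 0.0196, "dz": 0.0, "wx": 0.01, "wy": 0.0, "wz": -0.0, "fingers": 1}, {"dx": -0.0016, "dy": 0.0196, "dz": -0.0, "wx": 0.0, "wy": 0.0, "wz": -0.0, "fingers": 1}, {"dx": -0.0017, "dy": 0.0196, "dz": -0.0, "wx": 0.01, "wy": 0.01, "wz": -0.0, "fingers": 1}, {"dx": -0.0016, "dy": 0.0196, "dz": -0.0001, "wx": 0.01, "wy": -0.0, "wz": -0.01, "fingers": 1}, {"dx": -0.0016, "dy": 0.0196, "dz": -0.0, "wx": 0.0, "wy": -0.0, "wz": 0.0, "fingers": 1}]
[{"dx": -0.0057, "dy": 0.0082, "dz": -0.0, "wx": 0.0, "wy": -0.0, "wz": 0.0, "fingers": 1}, {"dx": -0.0056, "dy": 0.0082, "dz": -0.0, "wx": 0.0, "wy": -0.0, "wz": 0.0, "fingers": 1}, {"dx": -0.0057, "dy": 0.0082, "dz": -0.0, "wx": 0.0, "wy": -0.0, "wz": 0.0, "fingers": 1}, {"dx": -0.0057, "dy": 0.0082, "dz": -0.0, "wx": 0.0, "wy": -0.0, "wz": 0.0, "fingers": 1}, {"dx": -0.0056, "dy": 0.0082, "dz": -0.0, "wx": 0.0, "wy": -0.0, "wz": 0.0, "fingers": 1}]
```

View pics/c7.png

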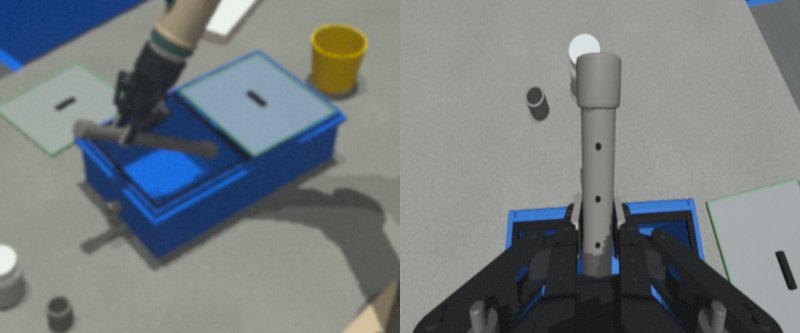

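Request:
servo_tool(rows=[{"dx":-0.0007,"dy":0.0165,"dz":0,"wx":0,"wy":0,"wz":0,"fingers":1},{"dx":-0.0007,"dy":0.0165,"dz":0,"wx":0,"wy":0,"wz":0,"fingers":1},{"dx":-0.0013,"dy":0.013,"dz":0,"wx":0,"wy":0,"wz":0,"fingers":1},{"dx":-0.0013,"dy":0.013,"dz":0,"wx":0,"wy":0,"wz":0,"fingers":1},{"dx":-0.0013,"dy":0.013,"dz":0,"wx":0,"wy":0,"wz":0,"fingers":1}])

```text
clock: 9.52
eef_pos: [549.5, 207.7, 233.3]
tool_rot: [1.571, 0.96, 1.382]
force: [0.1, 0.5, -2.9]
width: 24.2
```

Request:
servo_tool(rows=[{"dx":-0.0013,"dy":0.013,"dz":0,"wx":0,"wy":0,"wz":0,"fingers":1},{"dx":-0.0013,"dy":0.013,"dz":0,"wx":0,"wy":0,"wz":0,"fingers":1},{"dx":-0.0057,"dy":0.0082,"dz":0,"wx":0,"wy":0,"wz":0,"fingers":1},{"dx":-0.0057,"dy":0.0082,"dz":0,"wx":0,"wy":0,"wz":0,"fingers":1},{"dx":-0.0057,"dy":0.0082,"dz":0,"wx":0,"wy":0,"wz":0,"fingers":1}])

```text
clock: 10.15
eef_pos: [553.8, 229.4, 267.2]
tool_rot: [1.571, 0.96, 1.382]
force: [0.7, 0.3, -2.7]
width: 23.9
```

Request:
servo_tool(rows=[{"dx":-0.0057,"dy":0.0082,"dz":0,"wx":0,"wy":0,"wz":0,"fingers":1},{"dx":-0.0057,"dy":0.0082,"dz":0,"wx":0,"wy":0,"wz":0,"fingers":1},{"dx":-0.011,"dy":0.0077,"dz":0,"wx":0,"wy":0,"wz":0,"fingers":1},{"dx":-0.011,"dy":0.0077,"dz":0,"wx":0,"wy":0,"wz":0,"fingers":1},{"dx":0,"dy":0,"dz":0,"wx":0,"wy":0,"wz":0,"fingers":1}])

```text
clock: 10.78
eef_pos: [555.2, 234.7, 302.1]
tool_rot: [1.568, 0.96, 1.379]
force: [0.2, 0.0, -2.0]
width: 24.2
```

Run:
```python
from p3 import *
s=ctrl.read_state();p,R=toolR();print(p,s['force'],s['torque'],np.round(s['qpos'],2),s['width'],s['clock'])
G=p-9*R[:,0]; a=G+93*R[:,1]; b=G-237*R[:,1]
c=np.array([518,-42]); 
for q in(a,b): print(q.round(), 'u',(q[:2]-c)@[.1305,.9915],'v',(q[:2]-c)@[.9915,-.1305])
for n in('side','top'):
    im=cv2.cvtColor(save(n,n[0]+'8.png'),cv2.COLOR_RGB2BGR)
    for q in(a,b): x=proj(n,q); cv2.circle(im,(int(x[0]),int(x[1])),3,(0,0,255),1); print(n,x.round())
    for l in ['pipe_end_a']:
      print([(round(d['conf'],2),np.round(d['point'])) for d in ctrl.mark_of(l,n)[:3]])
    im=im[90:290,200:440]; cv2.imwrite(f'pics/{n}8c.png',cv2.resize(im,None,fx=3,fy=3,interpolation=cv2.INTER_CUBIC))
```

```text
[555.2154021  234.74486264 302.07851852] [ 0.15621056  0.02832155 -2.02955047] [-0.68094589  0.11041759  0.0448339 ] [ 0.51  0.6  -0.99  1.85 -0.06  0.61 -0.45] 24.22871989265198 10.775
[568. 305. 363.] u 350.1481934427826 v 4.783854446831489
[518.  39. 173.] u 80.2814493886209 v -10.519976799216975
side [218. 167.]
side [310. 183.]
[(0.96, array([311., 186.])), (0.87, array([220., 165.]))]
top [172. 169.]
top [300. 200.]
[(0.96, array([299., 200.])), (0.64, array([176., 169.]))]
```

View pics/side8c.png

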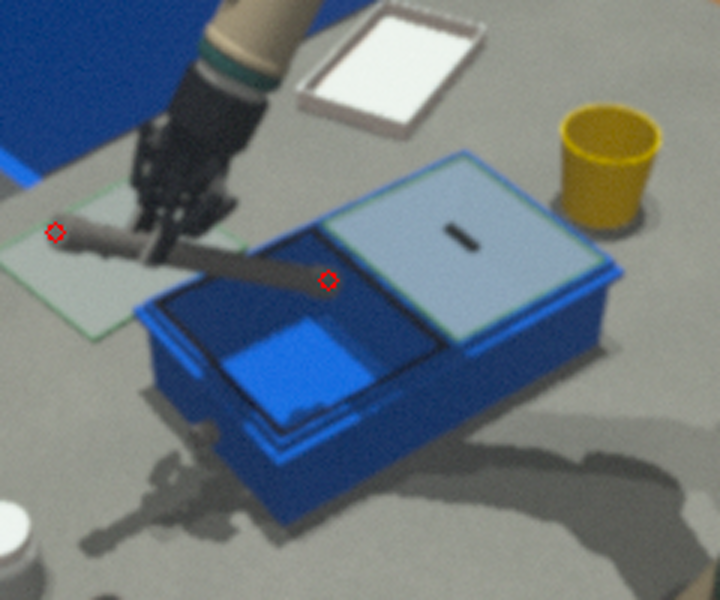

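View pics/top8c.png

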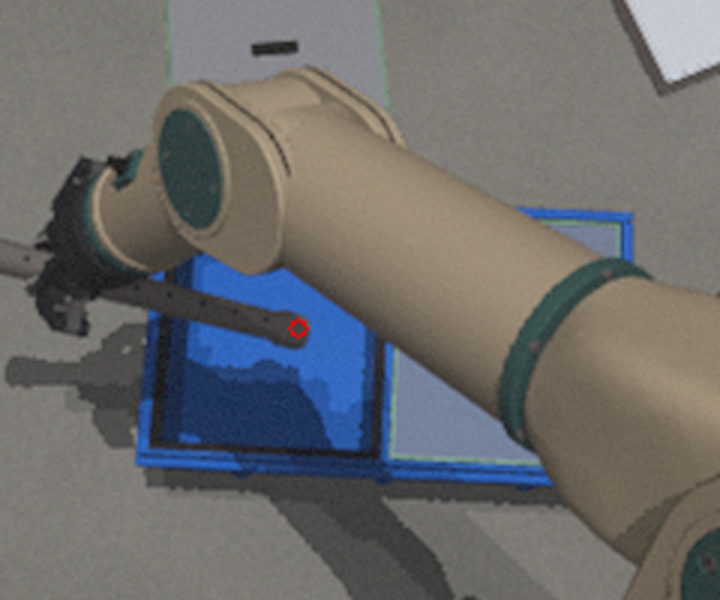

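The calculated lower end, about (518, 39, 173), matches both pictures to within 3 px. It is over the opening, well clear of the rim, and the cover and bystanders are undisturbed. Handing in.

```bash
python3 -c "
from cell import ctrl
s=ctrl.read_state();print(s['clock'],s['force'],s['width'],max(abs(v) for v in s['qd']))
print(ctrl.finish_job())"
```

```text
10.975 [-0.59667098 -0.14052718 -1.50946106] 23.86923692184025 0.003691711173245826
the job is handed in; nothing more can be done
None
```

The pipe is out of the trough and held in the gripper, and the job was handed in at 11.0 s. I gripped it in the open bay, tilted that end up about its far end, and drew it out at 35° through the opening.

**Final pose:** the pipe slants at 35°. Its lower end is about 80 mm from the trough's middle on the open side, over the opening. The lower end's axis is at z ≈ 173 mm, so its lowest point is roughly 35 mm above the rim.

**Last checks:**
- **Position:** the computed pipe ends matched the detections within about 4 px in the side and top views.
- **Grip:** the pipe had not turned in the jaws in the pictures taken through the tilt and draw. The finger opening stayed at about 24 mm.
- **Contact:** the only force is the pipe's weight, about 1.5–2 N, and the arm was still.
- **Surroundings:** the side picture shows the cover lying in its seat and the bucket in place. I saw the jar and coupler undisturbed during the draw, but the last close-ups cut most of them off.

Nothing failed or disagreed at the end. My first move calls were refused because some keys were missing, so nothing moved and they cost nothing. My first side-view fit of the trough differed from the top view by about 14 mm. I replaced it with fits to the opening and the glass edges, and these agreed within about 2 mm.

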